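# Pack a sold thumb piano into its fitted sliding-lid case

## Task

This thumb piano has been sold, so pack it in its wooden case. Lower it, tines up, into the pocket cut to its shape (arched end to arched end, do not drop it) so that it lies flat on the pocket floor, then take the loose lid by its bar, slide it into the case's two grooves from the open end and push it fully home. Leave the goods standing around undisturbed.

Things in the scene. Friction and masses are not known exactly. Their poses are not given: they have to be found in the camera images.
- piano: the thumb piano: flat dark wooden block, steel tines on top, 132 mm long (x), 56 mm wide (y), body 20 mm thick, tines to 32 mm. Its outline is a rectangle, square at the -x end, with a half-round end (radius 28 mm) at +x. Origin: middle of length and width on the underside; z up. Lies on the table, tines up; 0.2 kg. Grasp it across its parallel sides (along y) at the origin
- piano_arch (a point): the outermost point of the thumb piano's arched end: 66 mm from its origin along +x, at half the body's thickness
- case: the open-topped wooden case, 164 mm long (x), 140 mm wide (y), 60 mm high, fast on the table. Origin: middle of its underside, z up. The lid slides in towards +x: the -x end is open above 45 mm, the +x end has a wall 60 mm high. Between the lips of the side walls it is open 110 mm wide. Inside, a deck (top 24 mm above the table) holds the pocket
- case_seat (a point): centre of the pocket's floor, 8 mm above the table, axes as the case; the seated piano's origin lies here, its x along the case's x. The pocket is 16 mm deep, has the piano's outline plus 2 mm all round and a 2.5 mm bevelled rim, arched end at +x. Beside its middle (x -24 to 24 mm) the deck is cut away to the pocket floor, out to both side walls, as room for fingers
- lid: the lid: wooden panel 158 mm long (x), 118 mm wide (y), 6 mm thick, the same either way round. Across the middle of its top stands a pull bar 12 mm thick (x), 64 mm long (y), 18 mm high (its top is 24 mm above the lid's underside). Origin: middle of the panel's underside, z up. Lies flat on the table, bar up; 0.13 kg
- case_mouth (a point): middle of the case's open end, where the lid goes in, 82 mm towards -x from the case's middle, 45 mm above the table, axes as the case. The grooves in both side walls are 8.5 mm high (45 to 53.5 mm above the table), 122 mm from groove bottom to groove bottom, and flared by 3 mm here; hold the lid level, underside about 46 mm above the table
- case_lid_home (a point): where the lid's origin lies when the lid is fully home: 3 mm towards -x from the case's middle, 45 mm above the table, axes as the case. The lid's front edge then meets the stop in the +x wall and its rear edge is flush with the open end
- figures: bystander: black carved group of three people on an oval foot, 45 x 89 x 144 mm, origin at the middle of its underside
- gourd: bystander: round dark gourd jar with a lid, 107 mm across, 150 mm high, origin at the middle of its underside
- stool: bystander: miniature stool with a black round top, 68 mm across, 58 mm high, origin at the middle of its underside
Things that resemble listed ones, but are neither listed nor needed, are in the scene too. Several things have the shape of the piano; the one meant has the colours described above.

How it is judged:
On the way, in this order (a step that is already met when the one before it is completed fails the run):
1. the thumb piano lies flat and square in its pocket (x of piano in the frame of case_seat between -0.004 and 0.004 m and y of piano in the frame of case_seat between -0.004 and 0.004 m and z of piano in the frame of case_seat below 0.003 m and angle between the x axis of piano and the x axis of case, either way round below 0.08 rad and angle between the z axis of piano and the z axis of case, either way round below 0.05 rad and x of piano_arch in the frame of case_seat above 0.05 m), for 0.2 s.
2. the lid is in both grooves and fully home (x of lid in the frame of case_lid_home between -0.004 and 0.004 m and y of lid in the frame of case_lid_home between -0.004 and 0.004 m and z of lid in the frame of case_lid_home between -0.004 and 0.004 m and angle between the z axis of lid and the z axis of case, either way round below 0.05 rad and angle between the x axis of lid and the x axis of case, either way round below 0.06 rad), for 0.2 s.
At the end, for the whole second after the job is handed in: The thumb piano lies in the pocket, arched end to arched end, its underside within 3 mm of the pocket floor, within 4 mm of centre and within 0.05 rad of flat; the lid sits in both grooves, level, within 4 mm of its home place; both are at rest (all of step 1 and all of step 2 and linear speed of each of piano, lid below 0.02 m/s); the robot touches nothing.
It fails at once if the thumb piano is dropped (it falls faster than 0.5 m/s outside the fingers) (linear speed of piano above 0.5 m/s and contact force between the fingers and piano below 0.05 N).
It fails at once if the carved group is displaced by more than 20 mm (distance of figures from where it was at the start of the episode above 0.02 m).
It fails at once if the gourd jar is displaced by more than 20 mm (distance of gourd from where it was at the start of the episode above 0.02 m).
It fails at once if the miniature stool is displaced by more than 20 mm (distance of stool from where it was at the start of the episode above 0.02 m).
It also fails if it takes over 67 s, if anything falls off the work surface, if the arm or the gripper's body presses on something with over 40 N, if the wrist force passes 120 N, or if a joint passes its speed limit or range.

## Robot

A 6-joint arm with a two-finger parallel gripper is mounted at the origin on the work surface; the furniture and walls round the work are solid. World frame = base frame: x ahead of the robot, y to its left, z up, the work surface at z = 0. Lengths are in m, angles in rad, forces in N, time in s.
With the tool pointing down it reaches from about 0.325 to 0.775 m from the base axis. Payload 9.3 kg.
Tool frame: the origin (TCP) lies on the front face of the gripper's body, between the roots of the fingers; the fingertips stand 73 mm ahead of it and the grasp point (between the pads) lies 54 mm ahead of it; z points along the fingers, y is the line along which they close (so a half turn about z gives the same grasp; the last joint's range is limited). The gripper opens to 85 mm and grips with 20 to 120 N. Pads are 22 mm wide; open, the fingers measure 114 mm over their backs; the gripper's body (76 mm by 85 mm) begins 54 mm behind the grasp point. The pads swing forward as they close: fully open they stand 13 mm farther back than shut.
Start: joints at [1.004, 0.259, 0.021, 1.334, 0, 1.418], TCP at [0.221, 0.504, 0.304] pointing down, gripper open.
Joint ranges: [-3.04, 3.04], [-0.91, 1.82], [-1.04, 1.36], [-1.92, 1.95], [-1.52, 1.45], [-3.14, 3.14]. Speed limits (rad/s): [2.22, 2.22, 2.79, 3.14, 3.14, 3.14].

## Interface

Orientations are given as a rotation vector (axis times angle).
In Python, from workcell import r gives the robot as it stands. Calls block until the motion is done:
- r.reach(position, orientation): joint-space move of the TCP to a pose.
- r.movel(position, attitude=None, feed=0.15, stop_force=None): straight line of the TCP; attitude=None keeps the orientation; feed is the mean speed in m/s. With stop_force (N) it stops when the force on the tool has changed by that much, and returns True; else False.
- r.movej(angles): joint-space move.
- r.grip(opening, grip_force=None): finger opening in m; grip_force is the grip in N (None keeps the last); returns when the fingers have stopped.
- r.dwell(seconds).
- r.inverse_kinematics(position, orientation): joint angles nearest the present ones, or None.
- r.get_obs(): the state.
- r.grab_frame(name): name is "scene" or "side" or "wrist"; returns the picture (400x640x3 uint8, red, green, blue); there is no depth.
- r.calibration(name): a dict with "fx", "fy", "cx", "cy" (pixels), "R" (3x3) and "t" (3): a world point X has camera coordinates R X + t. Camera axes: x right, y down, z forward; pixel columns grow to the right and rows downward; lengths in m; the calibration is good to about 2 mm. A picture is of the moment at which its call begins: read the wrist's pose just before it. calibration takes no time and is no camera call; for the wrist camera it gives the pose at the moment of the call.
A pose or a line that the arm cannot do raises r.IKError and nothing moves.
- r.sign_off(): hands the job in; it is judged then, once.
Trained networks look in the newest picture that a camera, given by its name, has taken for a name from the list of things; names that differ only in an ending like _2 or _b are one class to them, and where a whole thing is asked for, a point or a joint stands for the part that bears it (a point fixed in the world has none). Each returns a list of dicts, best first, with "conf" (0 to 1); they miss things now and then, are a little off and sometimes report something else, mostly with a low value. They report only what shows in the picture. A call takes as long as a camera call. They do not tell look-alikes from the thing itself.
- r.find_in(camera, target): "bbox" ([left, top, right, bottom] in pixels, round what is visible of it).
- r.trace(camera, target): "mask" (400x640 bool, what is visible of it) and "bbox" ([left, top, right, bottom] in pixels, round what is visible of it).
The state is a dict: "time": time; "joints": joint angles; "qd": joint speeds; "joint_efforts": joint torques, N m; "eef_pos": TCP position; "tool_rot": TCP orientation; "contact_force": force on the tool from outside, world axes, zero at the start; "moment": the same for the moment, N m; "opening": finger opening in m; "grasp_force": force on a finger pad.
Only numpy, scipy, OpenCV 4.12 (cv2) and the standard library are available. Lean on these libraries where they do the work, as an engineer would, in place of code of your own. Each camera call takes 0.05 s, during which the arm holds its last target. There are 200 camera calls.

## Working session

There is one attempt and no reset: what is moved stays moved. The work goes in short steps, each a Python script; the robot and the scene stay as the last script left them, time stands still between calls to the robot, and variables do not carry over. Pictures are saved under pics/ and viewed, at most 10 in all, crops included, and the job is handed in when it is done.

```bash
mkdir -p pics; ls; python3 - <<'E'
from workcell import r
import cv2
for n in("scene","side"):
    f=r.grab_frame(n); cv2.imwrite(f"pics/{n}0.png",f[:,:,::-1])
    c=r.calibration(n); print(n,c)
    for t in("piano","case","lid","figures","gourd","stool"):
        print(t,[(d["bbox"],round(d["conf"],2)) for d in r.find_in(n,t)])
print(r.get_obs())
E
```

```text
pics
scene {'fx': 429.6010955228422, 'fy': 429.6010955228422, 'cx': 318.01452737437495, 'cy': 204.43513395699756, 'R': array([[ 0.83476445, -0.55015219, -0.02238047],
       [-0.33787596, -0.47972943, -0.80975275],
       [ 0.43475068,  0.68351463, -0.58634427]]), 't': array([-0.4410258 ,  0.2521282 ,  1.00022996])}
piano [([244.3, 169.1, 281.5, 196.1], 0.8), ([202.4, 215.6, 249.3, 235.2], 0.6)]
case [([266.2, 198.4, 343.0, 259.0], 0.85)]
lid [([343.4, 282.7, 422.8, 344.5], 0.69)]
figures [([369.2, 163.2, 396.4, 215.1], 0.58)]
gourd [([308.7, 133.4, 338.2, 179.6], 0.8)]
stool [([435.0, 252.0, 464.1, 281.2], 0.63)]
side {'fx': 464.4940489495295, 'fy': 464.4940489495295, 'cx': 318.0843663264882, 'cy': 204.99338315982186, 'R': array([[ 0.90654294, -0.42210808,  0.00215895],
       [-0.21017824, -0.45581426, -0.86490374],
       [ 0.36606693,  0.78361862, -0.50193313]]), 't': array([-0.48668494,  0.1939854 ,  1.05532457])}
piano [([252.7, 176.5, 286.7, 198.7], 0.97), ([198.6, 208.0, 247.6, 231.2], 0.69)]
case []
lid [([327.0, 289.4, 402.2, 353.8], 0.96)]
figures [([380.7, 173.9, 404.7, 228.4], 0.81)]
gourd [([319.0, 144.6, 351.3, 184.1], 0.68)]
stool [([428.3, 266.9, 459.9, 305.1], 0.8)]
{'time': 0.7, 'joints': array([ 1.00436443e+00,  2.58550469e-01,  2.14998772e-02,  1.33368045e+00,
       -3.93358427e-06,  1.41821418e+00]), 'qd': array([ 0.00032235, -0.00064684,  0.0008368 ,  0.00060988, -0.00014753,
        0.00145457]), 'joint_efforts': array([-1.02925504e-03, -5.55219698e+01,  3.44688857e+01,  1.25037041e-03,
       -2.75223392e-04, -5.30730148e-06]), 'eef_pos': array([0.22116863, 0.50356591, 0.3039056 ]), 'tool_rot': array([6.45438994e-01, 3.07454801e+00, 9.38184037e-05]), 'contact_force': array([-0.72118972,  0.14520454, -0.1975778 ]), 'moment': array([-0.04860881,  0.0215257 ,  0.01859728]), 'grasp_force': 0.0, 'opening': 0.08553686113991957}
```

```bash
python3 - <<'E'
import cv2
f=cv2.imread("pics/scene0.png")[100:390,130:530]
cv2.imwrite("pics/scene0c.png",cv2.resize(f,None,fx=2,fy=2,interpolation=cv2.INTER_CUBIC)[:, :])
E
```

```text
(no output)
```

View pics/scene0c.png

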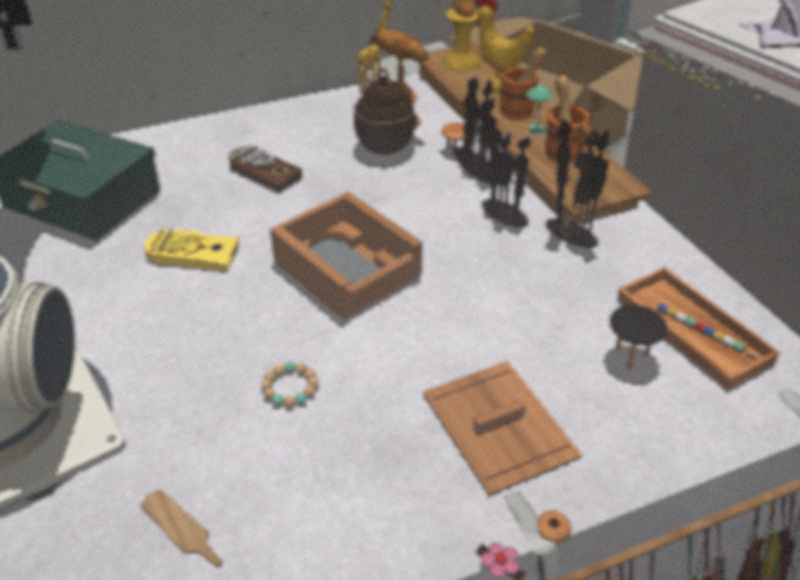

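The dark piano is at about (262,184) and the yellow block is a look-alike. The case is at (304,229) and the lid at (381,314). Next I compute rough positions and take wrist views from above.

```bash
cat > h.py <<'E'
from workcell import r
import numpy as np, cv2
from scipy.spatial.transform import Rotation as Ro
def ray(c,uv,z):
    d=c["R"].T@np.array([(uv[0]-c["cx"])/c["fx"],(uv[1]-c["cy"])/c["fy"],1.]); o=-c["R"].T@c["t"]
    return (o+d*(z-o[2])/d[2])[:2]
def proj(c,X):
    p=(c["R"]@np.asarray(X,float).T).T+c["t"]
    return np.c_[c["fx"]*p[:,0]/p[:,2]+c["cx"],c["fy"]*p[:,1]/p[:,2]+c["cy"]]
def down(yaw):  # tool z down, tool y (closing line) at angle yaw+90deg: tool x along yaw
    x=np.array([np.cos(yaw),np.sin(yaw),0]); z=np.array([0,0,-1.])
    return Ro.from_matrix(np.c_[x,np.cross(z,x),z]).as_rotvec()
E
python3 - <<'E'
from h import *
c=r.calibration("scene")
for n,uv,z in(("piano",(262,184),.01),("yellow",(225,226),.01),("case",(304,222),.05),("lid",(381,314),.006),("fig",(382,209),0),("gourd",(322,175),0),("stool",(446,282),0),("group2",(373,183),0.)): print(n,ray(c,uv,z))
w=r.calibration("wrist"); o=r.get_obs(); T=Ro.from_rotvec(o["tool_rot"]).as_matrix()
print(w["fx"],"cam in tool",T.T@(-w["R"].T@w["t"]-o["eef_pos"]),"\n",T.T@w["R"].T)
E
```

```text
piano [0.50221934 0.29522296]
yellow [0.31217157 0.15918629]
case [ 4.83492656e-01 -2.25466471e-05]
lid [ 0.47681362 -0.33774443]
fig [ 0.74341805 -0.02693562]
gourd [0.70307427 0.24036347]
stool [ 0.67591944 -0.34800823]
group2 [0.81298401 0.10094283]
305.9740066896447 cam in tool [ 0.07367031  0.00121093 -0.07078788] 
 [[-5.66420166e-04 -9.57745241e-01 -2.87617338e-01]
 [ 9.99999838e-01 -5.59722369e-04 -1.05517419e-04]
 [-5.99270514e-05 -2.87617351e-01  9.57745402e-01]]
```

```bash
python3 - <<'E'
from h import *
import pickle
D={}
def view(n,p,z):
    best=None; q0=r.get_obs()["joints"]
    for y in np.linspace(-np.pi,np.pi,25):
        pos=[p[0]+.037*np.cos(y),p[1]+.037*np.sin(y),z]
        q=r.inverse_kinematics(pos,down(y))
        if q is not None:
            k=max(abs(np.array(q)-q0)) + .3*abs(q[5])
            if best is None or k<best[0]: best=(k,y,q)
    print(n,best[1],np.round(best[2],2)); r.movej(best[2]); r.dwell(.2)
    c=r.calibration("wrist"); f=r.grab_frame("wrist")
    D[n]=(c,f); cv2.imwrite(f"pics/w_{n}.png",f[:,:,::-1])
    return [(d["mask"].sum(),d["bbox"],d["conf"]) for d in r.trace("wrist",n)]
print(view("piano",(.502,.295),.25)); print(view("case",(.483,0),.32)); print(view("lid",(.477,-.338),.3))
pickle.dump(D,open("D.pkl","wb")); print(r.get_obs()["time"])
cv2.imwrite("pics/w_pc.png",np.vstack([np.hstack([D["piano"][1],D["case"][1]]),np.hstack([D["lid"][1],D["lid"][1]*0])])[::,::,::-1][:, :])
im=cv2.imread("pics/w_pc.png"); cv2.imwrite("pics/w_pc2.png",cv2.resize(im,(800,500),interpolation=cv2.INTER_AREA))
E
```

```text
piano 2.617993877991494 [ 0.44  0.3  -0.05  1.21 -0.    0.96]
[(np.int64(9388), [64.1, 44.0, 139.7, 190.9], 0.97), (np.int64(6386), [254.4, 154.5, 367.4, 268.9], 0.84)]
case 2.617993877991494 [-0.15  0.08 -0.16  1.33  0.    0.38]
[(np.int64(17098), [222.0, 110.3, 414.1, 284.3], 0.91), (np.int64(6704), [478.4, 27.4, 603.0, 143.0], 0.72)]
lid 2.356194490192345 [-0.76  0.26  0.01  1.32  0.    0.03]
[(np.int64(11754), [238.2, 120.4, 397.1, 264.9], 0.75)]
5.225
```

View pics/w_pc2.png

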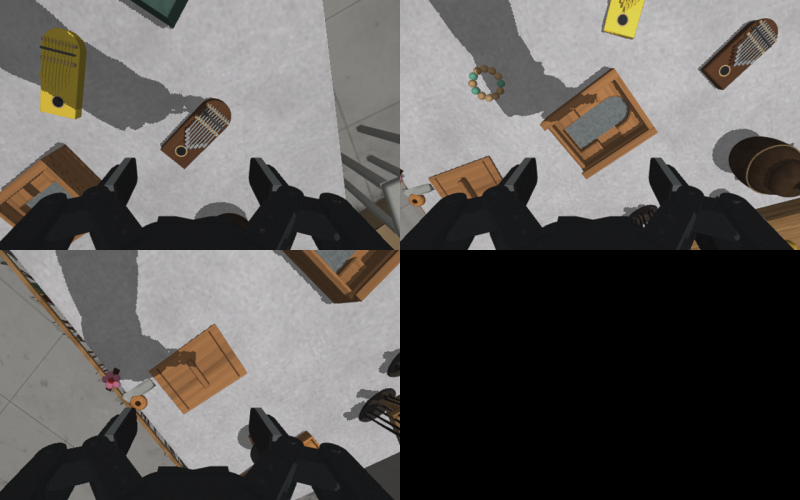

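The wrist views show the piano's arch pointing to the upper right of its picture. The pocket's arch points upper right too, and the case's open end is at the lower left. The masks can now be fitted with projected model silhouettes.

```bash
cat >> h.py <<'E'
from scipy.optimize import minimize
def box(l,w,z0,z1): return np.array([[a*l/2,b*w/2,z] for a in(-1,1) for b in(-1,1) for z in(z0,z1)])
t=np.linspace(-np.pi/2,np.pi/2,25)
out=np.r_[[[-.066,-.028],[-.066,.028]],np.c_[.038+.028*np.cos(t),.028*np.sin(t)]]
M={"piano":np.vstack([np.c_[out,0*out[:,0]+z] for z in(0,.02)]),"case":box(.164,.14,0,.06),
   "lid":np.vstack([box(.158,.118,0,.006),box(.012,.064,.006,.024)])}
def place(m,p): 
    R=Ro.from_euler("z",p[2]).as_matrix(); return m@R.T+[p[0],p[1],p[3] if len(p)>3 else 0]
def fit(n,c,mask,p0s,edge=None):
    mk=cv2.resize(mask.astype(np.float32),None,fx=2,fy=2); 
    def cost(p):
        u=proj(c,place(M[n],p)); h=cv2.convexHull(((u*2+.5)*16).astype(np.float32)).round().astype(np.int32)
        im=np.zeros(mk.shape,np.float32); cv2.fillConvexPoly(im,h,1.,shift=4)
        return 1-np.minimum(im,mk).sum()/np.maximum(im,mk).sum()
    best=None
    for p0 in p0s:
        s=np.vstack([p0]+[np.array(p0)+e for e in np.diag([.015,.015,.2])])
        for _ in range(2):
            q=minimize(cost,s[0],method="Nelder-Mead",options=dict(initial_simplex=s,xatol=1e-5,fatol=1e-5)); s=np.vstack([q.x]+[q.x+e for e in np.diag([.004,.004,.04])])
        if best is None or q.fun<best.fun: best=q
    return best.x,best.fun
E
cat > f1.py <<'E'
from h import *
import pickle
D=pickle.load(open("D.pkl","rb"))
g={"piano":(.502,.295),"case":(.483,0),"lid":(.477,-.338)}
# masks by colour-free graph cut inside expected zone
res={}; tiles=[]
for n in g:
    c,f=D[n]
    u=proj(c,np.array([[*g[n],.01]]))[0]
    # GrabCut seeded from rough location
    m=np.full(f.shape[:2],cv2.GC_BGD,np.uint8)
    R={"piano":75,"case":115,"lid":100}[n]; cv2.circle(m,tuple(int(v) for v in u),R,cv2.GC_PR_BGD,-1)
    hsv=cv2.cvtColor(f,cv2.COLOR_RGB2HSV); col=(hsv[...,1]>70)
    if n=="piano": col|=(hsv[...,2]<90)
    m[(m==cv2.GC_PR_BGD)&col]=cv2.GC_PR_FGD
    mk=((m==cv2.GC_PR_FGD)).astype(np.uint8)
    mk=cv2.morphologyEx(mk,cv2.MORPH_OPEN,np.ones((3,3)))
    k,l,s,_=cv2.connectedComponentsWithStats(mk); i=1+np.argmax(s[1:,4]); 
    cn,_=cv2.findContours((l==i).astype(np.uint8),cv2.RETR_EXTERNAL,cv2.CHAIN_APPROX_NONE)
    mk=cv2.drawContours(np.zeros_like(mk),cn,-1,1,-1)
    p0=ray(c,np.argwhere(mk).mean(0)[::-1],.01)
    p,e=fit(n,c,mk,[(*p0,a) for a in np.arange(8)*np.pi/4]); print(n,np.round(p,4),e); res[n]=p
    o=f[:,:,::-1].copy(); o=cv2.drawContours(o,cn,-1,(0,255,0),1)
    pts=proj(c,place(M[n],p)); h=cv2.convexHull(pts.astype(np.float32)).round().astype(int); cv2.polylines(o,[h.astype(np.int32)],True,(0,0,255),1)
    a=proj(c,place(np.array([[0,0,.02],[.05,0,.02]]),p)).round().astype(int); cv2.arrowedLine(o,tuple(map(int,a[0])),tuple(map(int,a[1])),(255,0,0),1)
    x,y=a[0]; y=max(y,130); tiles.append(cv2.resize(o[y-130:y+130,x-130:x+130],(400,400) if 0 else (266,266)))
cv2.imwrite("pics/fit.png",cv2.resize(np.hstack(tiles),(798,266)))
pickle.dump(res,open("res.pkl","wb"))
E
python3 f1.py
```

```text
piano [0.5008 0.3072 1.8769] 0.4279976487159729
case [0.4851 0.0139 1.6854] 0.04334914684295654
lid [ 0.4805 -0.3246  1.4151] 0.02220606803894043
```

View pics/fit.png

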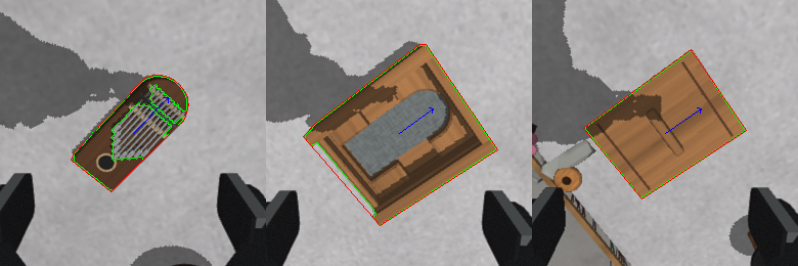

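```bash
cat > f2.py <<'E'
from h import *
import pickle,sys
def seg(n,c,f,g):
    u=proj(c,np.array([[*g[:2],.02]]))[0]
    m=np.zeros(f.shape[:2],np.uint8); cv2.fillConvexPoly(m,cv2.convexHull(proj(c,place(M[n]*[1.2,1.2,1.2],g)).round().astype(np.int32)),1)
    hsv=cv2.cvtColor(cv2.GaussianBlur(f,(3,3),0),cv2.COLOR_RGB2HSV); col=(hsv[...,1]>70)|((hsv[...,2]<90) if n=="piano" else False)
    mk=cv2.morphologyEx((m&col).astype(np.uint8),cv2.MORPH_OPEN,np.ones((3,3)))
    l,s=cv2.connectedComponentsWithStats(mk)[1:3]; mk=(l==1+np.argmax(s[1:,4])).astype(np.uint8)
    h=cv2.convexHull(np.argwhere(mk)[:,::-1].astype(np.int32)); return cv2.fillConvexPoly(mk*0,h,1),h
def run(D,g):
    tiles=[];res={}
    for n in D:
        c,f=D[n]; mk,h=seg(n,c,f,g[n]); p,e=fit(n,c,mk,[g[n]]); print(n,np.round(p,4),round(e,4)); res[n]=p
        o=cv2.polylines(f[:,:,::-1].copy(),[h],True,(0,255,0),1)
        cv2.polylines(o,[cv2.convexHull(proj(c,place(M[n],p)).round().astype(np.int32))],True,(0,0,255),1)
        tiles.append(cv2.resize(o[:,100:540],(266,242)))
    cv2.imwrite(f"pics/{sys.argv[1]}.png",np.hstack(tiles)); return res
E
cat > s3.py <<'E'
from f2 import *
D0=pickle.load(open("D.pkl","rb")); g=pickle.load(open("res.pkl","rb"))
g=run(D0,g); D={}
for n,z in(("lid",.25),("case",.28),("piano",.22)):
    p=g[n]; y=p[2]; off=(z+.07)*.3-.074+.012
    pos=[p[0]+(-off)*np.cos(y)*-1,p[1]+off*np.sin(y),z]
    q=r.inverse_kinematics(pos,down(y)); print(n,np.round(q,2)); r.movej(q); r.dwell(.3)
    c=r.calibration("wrist"); D[n]=(c,r.grab_frame("wrist"))
pickle.dump(D,open("D2.pkl","wb"))
res=run(D,g); pickle.dump(res,open("res2.pkl","wb")); print(r.get_obs()["time"])
E
python3 s3.py fit2
```

```text
piano [0.5002 0.307  1.8761] 0.027
case [0.4855 0.0138 1.6847] 0.0109
lid [ 0.4805 -0.3244  1.4111] 0.0151
lid [-0.69  0.31 -0.05  1.22  0.    1.04]
case [-0.06  0.15 -0.18  1.24  0.    1.4 ]
piano [ 0.45  0.37 -0.04  1.17  0.    1.72]
lid [ 0.4807 -0.3245  1.4104] 0.0146
case [0.4851 0.0131 1.6858] 0.0144
piano [0.5006 0.3075 1.8805] 0.0296
9.625
```

View pics/fit2.png

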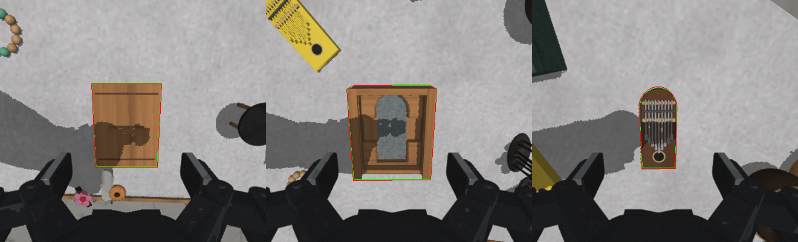

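```bash
python3 - <<'E'
from h import *
import pickle
g=pickle.load(open("res2.pkl","rb")); p=g["piano"]; c=g["case"]
r.reach([p[0],p[1],.15],down(p[2]))
print("hit",r.movel([p[0],p[1],.072],feed=.08,stop_force=8)); o=r.get_obs(); print(o["eef_pos"],o["contact_force"])
r.grip(.03,60); o=r.get_obs(); print(o["opening"],o["grasp_force"],o["eef_pos"])
r.movel([p[0],p[1],.2],feed=.12); o=r.get_obs(); print(o["opening"],o["contact_force"])
r.reach([c[0],c[1],.2],down(c[2])); r.dwell(.2)
f=r.grab_frame("wrist"); cv2.imwrite("pics/held.png",f[:,100:540,::-1]); o=r.get_obs(); print(o["time"],o["opening"],o["eef_pos"])
E
```

```text
hit False
[0.50085548 0.30762497 0.07250565] [ 0.46683738  0.63014681 -0.62837634]
0.0553200276246693 64.49526071548462 [0.50087264 0.30760874 0.07275891]
0.054646326371510685 [ 0.7737449   1.08594219 -2.42528803]
14.1417 0.054684012073693465 [0.48525445 0.01393323 0.19990341]
```

View pics/held.png

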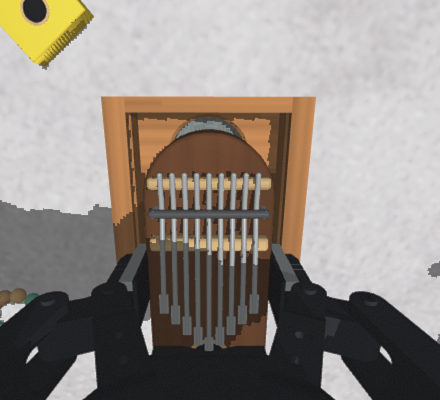

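The piano is held square above the pocket, arch over arch (arch tip near (210,130)). Lower it.

```bash
python3 - <<'E'
from h import *
import pickle
c=pickle.load(open("res2.pkl","rb"))["case"]
r.movel([c[0],c[1],.115],feed=.1); r.dwell(.2); o=r.get_obs(); print(o["eef_pos"],o["contact_force"])
print("hit",r.movel([c[0],c[1],.0795],feed=.03,stop_force=6)); o=r.get_obs(); print(o["eef_pos"],o["contact_force"],o["opening"],o["time"])
cv2.imwrite("pics/low.png",r.grab_frame("wrist")[:,100:540,::-1])
E
```

```text
[0.48535001 0.0130339  0.11552327] [ 0.2692064   0.1470591  -1.97581592]
hit True
[0.48514991 0.01307212 0.08309166] [-1.08151851 -0.47375121  5.11870887] 0.054512522455206464 16.3167
```

View pics/low.png

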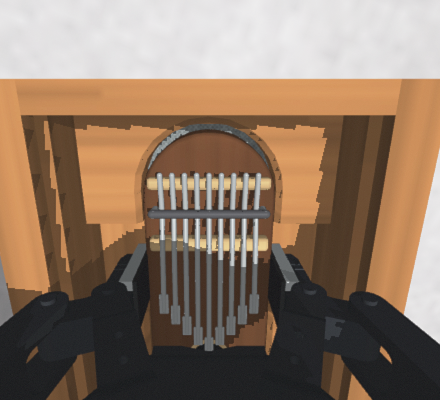

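The piano is in the pocket, with felt showing evenly around the arch. It stopped about 2 mm high, so press a little further and release.

```bash
python3 - <<'E'
from h import *
import pickle
c=pickle.load(open("res2.pkl","rb"))["case"]
print("hit",r.movel([c[0],c[1],.0800],feed=.02,stop_force=12)); r.dwell(.2);o=r.get_obs(); print(o["eef_pos"],o["contact_force"],o["moment"])
r.grip(.062,20); r.dwell(.3); o=r.get_obs(); print(o["eef_pos"],o["contact_force"],o["opening"])
r.movel([c[0],c[1],.2],feed=.12); r.dwell(.2)
f=r.grab_frame("wrist"); cv2.imwrite("pics/seat.png",f[:,100:540,::-1])
w=r.calibration("wrist"); print(r.get_obs()["time"])
pickle.dump((w,f),open("seat.pkl","wb"))
E
```

```text
hit True
[0.48526088 0.01311168 0.08296177] [-4.79242799 -0.03522178 11.73449816] [-0.00436775  0.18763106  0.05358351]
[0.48510991 0.01303063 0.08313481] [-4.29803471 -0.44998055 15.5496965 ] 0.06181224539669729
18.7
```

View pics/seat.png

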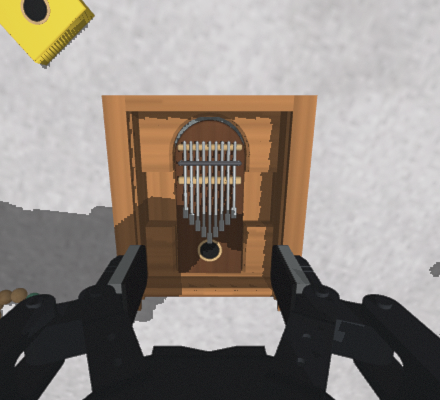

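```bash
python3 - <<'E'
from h import *
import pickle
c=pickle.load(open("res2.pkl","rb"))["case"]; w,f=pickle.load(open("seat.pkl","rb"))
k=4; x0,y0=255,100
o=cv2.resize(f[y0:y0+200,x0:x0+110,::-1],None,fx=k,fy=k,interpolation=cv2.INTER_NEAREST)[:600]
o0=o.copy()
for ol,z,col in((out,.028,(0,255,0)),(out*1.0+np.sign(out)*.002*[1,1],.024,(255,255,0))):
    u=(proj(w,place(np.c_[ol,0*ol[:,0]+z],c))-[x0,y0])*k
    cv2.polylines(o,[u.round().astype(np.int32)],True,col,1)
cv2.imwrite("pics/seat2.png",np.hstack([o0,o])[:, :800]) 
print(o.shape)
E
```

```text
(600, 440, 3)
```

View pics/seat2.png

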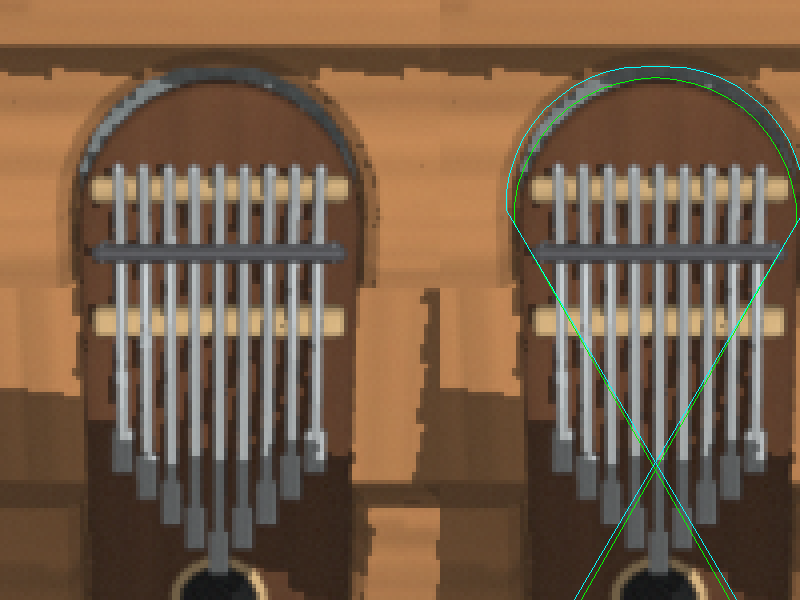

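```bash
python3 - <<'E'
from h import *
import pickle
c=pickle.load(open("res2.pkl","rb"))["case"]; y=c[2]
z=.22; off=.04
r.reach([c[0]+off*np.cos(y),c[1]+off*np.sin(y),z],down(y)); r.dwell(.2)
w=r.calibration("wrist"); f=r.grab_frame("wrist"); m=max(r.trace("wrist","piano"),key=lambda d:-abs(np.argwhere(d["mask"]).mean(0)[1]-320))
mk=m["mask"].astype(np.uint8); print(m["conf"],m["bbox"])
h=cv2.convexHull(np.argwhere(mk)[:,::-1].astype(np.int32)); mk=cv2.fillConvexPoly(mk*0,h,1)
M["piano"]=np.vstack([np.c_[out,0*out[:,0]+z] for z in(.025,.028)])
p,e=fit("piano",w,mk,[c]); d=p[:2]-c[:2]; print("rel",np.cos(y)*d[0]+np.sin(y)*d[1],-np.sin(y)*d[0]+np.cos(y)*d[1],p[2]-y,e)
k=3;x0,y0=250,90
o=cv2.resize(f[y0:y0+200,x0:x0+130,::-1],None,fx=k,fy=k,interpolation=cv2.INTER_NEAREST); o0=o.copy()
for q,col in((c,(0,255,0)),):
    for zz in (.028,):
        u=(proj(w,place(np.c_[out,0*out[:,0]+zz],q))-[x0,y0]+.5)*k; cv2.polylines(o,[cv2.convexHull(u.astype(np.float32)).round().astype(np.int32)],True,col,1)
cv2.imwrite("pics/seat3.png",np.hstack([o0,o])); print(r.get_obs()["time"])
E
```

```text
0.65 [277.0, 162.1, 338.6, 297.0]
rel 0.0008521218805263526 -0.0003469963149257176 -0.0018950343777435208 0.020070433616638184
19.3
```

View pics/seat3.png

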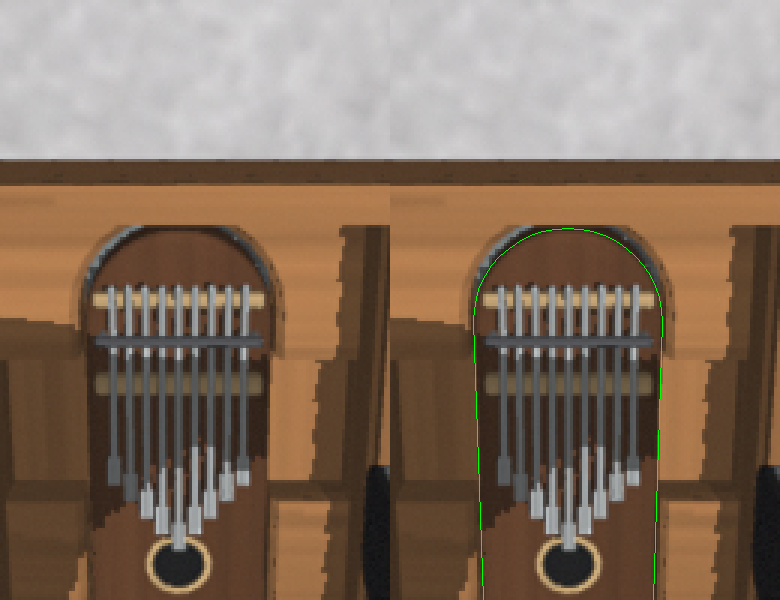

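The piano lies in the pocket within about 1 mm of the seat. Now the lid.

```bash
python3 - <<'E'
from h import *
import pickle
g=pickle.load(open("res2.pkl","rb")); c=g["case"]; l=g["lid"]
x=np.array([np.cos(c[2]),np.sin(c[2])]); zg=.083
S=lambda o:(np.round(o["eef_pos"],4),np.round(o["contact_force"],1),round(o["opening"],4),o["time"])
r.reach([l[0],l[1],.15],down(l[2]+np.pi/2))
print(r.movel([l[0],l[1],zg],feed=.08,stop_force=8),S(r.get_obs()))
r.grip(.005,80); print(S(r.get_obs()),r.get_obs()["grasp_force"])
zg=r.get_obs()["eef_pos"][2]
a=down(l[2]+np.pi/2); b=down(c[2]+np.pi/2); pre=c[:2]-.176*x
r.movel([l[0],l[1],zg+.085],feed=.12)
r.movel([*pre,zg+.085],attitude=b,feed=.1)
r.movel([*pre,zg+.0463],feed=.08); r.dwell(.3); print("pre",zg,S(r.get_obs()),pre)
o=r.get_obs(); pickle.dump((zg,),open("zg.pkl","wb"))
fs=r.grab_frame("side"); fw=r.grab_frame("wrist")
cv2.imwrite("pics/pre.png",np.hstack([cv2.resize(fs[150:350,220:420,::-1],(400,400)),cv2.resize(fw[:,:,::-1],(400,250)) if 0 else cv2.copyMakeBorder(cv2.resize(fw[:,:,::-1],(400,250)),0,150,0,0,0)]))
E
```

```text
False (array([ 0.4809, -0.3247,  0.0834]), array([-0.1,  0.3, -0.1]), 0.0616, 22.0083)
(array([ 0.4807, -0.3246,  0.0835]), array([-0.5,  1.3,  5.3]), 0.0096, 22.525) 79.35842156410217
pre 0.08353493011525598 (array([ 0.5054, -0.1618,  0.1302]), array([-0.6, -0.2, -1.6]), 0.0101, 26.125) [ 0.5052768  -0.16177428]
```

View pics/pre.png

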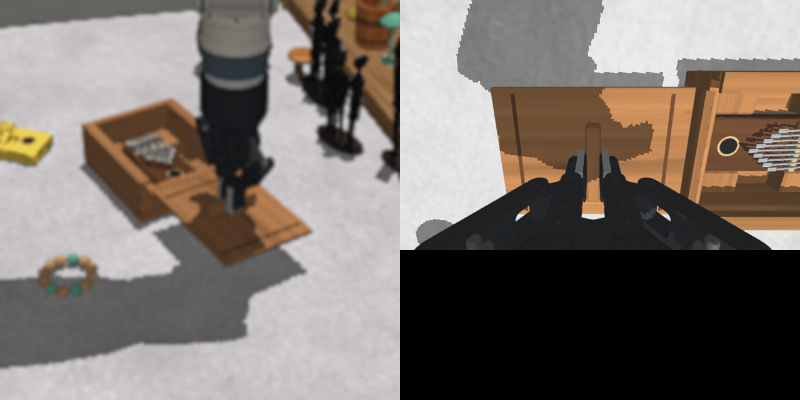

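The lid is level and aligned at the mouth. Insert it under force watch.

```bash
python3 - <<'E'
from h import *
import pickle
g=pickle.load(open("res2.pkl","rb")); c=g["case"]; zg,=pickle.load(open("zg.pkl","rb"))
x=np.array([np.cos(c[2]),np.sin(c[2])]); z=zg+.0460
def S():
    o=r.get_obs(); d=o["eef_pos"][:2]-c[:2]; print("along %.4f across %.4f z %.4f"%(d@x,d@[-x[1],x[0]],o["eef_pos"][2]-zg),np.round(o["contact_force"],1),round(o["opening"],4),o["time"])
for s,f in((-.13,.04),(-.03,.06),(.0,.03)):
    h=r.movel([*(c[:2]+s*x),z],feed=f,stop_force=15); print(h); S()
    if h: break
E
```

```text
False
along -0.1302 across -0.0000 z 0.0460 [-0.5 -0.5 -0.9] 0.0092 27.525
False
along -0.0302 across -0.0000 z 0.0460 [-0.3 -0.1 -0.7] 0.0095 29.3417
True
along -0.0032 across 0.0002 z 0.0460 [ 0.1 -1.6 -1.1] 0.0097 30.2083
```

```bash
python3 - <<'E'
from h import *
import pickle
g=pickle.load(open("res2.pkl","rb")); c=g["case"]; zg,=pickle.load(open("zg.pkl","rb")); y=c[2]
p=r.get_obs()["eef_pos"]
r.movel([p[0],p[1],zg+.0452],feed=.02,stop_force=6)
r.grip(.04,20); r.dwell(.2); p=r.get_obs()["eef_pos"]
r.movel([p[0],p[1],.22],feed=.1)
r.reach([c[0]+.02*np.cos(y),c[1]+.02*np.sin(y),.28],down(y)); r.dwell(.3)
w=r.calibration("wrist"); f=r.grab_frame("wrist"); cv2.imwrite("pics/end.png",f[:,:,::-1])
for d in r.trace("wrist","lid"):
    mk=d["mask"].astype(np.uint8); a=ray(w,np.argwhere(mk).mean(0)[::-1],.055); print(d["conf"],d["bbox"],mk.sum(),a,c)
    # visible panel: 110 mm between lips
    M["lid"]=np.vstack([box(.158,.110,.051,.0511),box(.012,.064,.069,.0691)])
    q,e=fit("lid",w,cv2.fillConvexPoly(mk*0,cv2.convexHull(np.argwhere(mk)[:,::-1].astype(np.int32)),1),[c]); dd=q[:2]-c[:2]
    print("rel",dd@[np.cos(y),np.sin(y)],dd@[-np.sin(y),np.cos(y)],q[2]-y,e)
print(r.get_obs()["time"])
E
```

```text
0.77 [248.8, 133.2, 366.5, 276.7] 14504 [0.48398814 0.01967021] [0.48508887 0.01306407 1.68575351]
rel -0.006554367615124776 0.00019592956114144794 0.000835306652158696 0.06985962390899658
33.9583
```

```bash
python3 - <<'E'
from h import *
import pickle
c=pickle.load(open("res2.pkl","rb"))["case"]; y=c[2]; x=np.array([np.cos(y),np.sin(y)]);n=np.array([-x[1],x[0]])
w=r.calibration("wrist"); f=cv2.imread("pics/end.png"); g=cv2.cvtColor(f,cv2.COLOR_BGR2GRAY).astype(float)
# rectify the plane z=Z in the case frame, average across the middle and list strong edges
for Z,lo,hi,name in((.051,.036,.05,"panel"),(.051,-.05,-.036,"panel"),(.069,-.02,.02,"bar top")):
    s=np.arange(-.1,.1,.0005); v=np.arange(lo,hi,.001)
    P=np.array([[*(c[:2]+a*x+b*n),Z] for a in s for b in v]); u=proj(w,P).astype(np.float32)
    im=cv2.remap(g.astype(np.float32),u[:,0].reshape(len(s),-1),u[:,1].reshape(len(s),-1),cv2.INTER_LINEAR)
    p=cv2.GaussianBlur(im.mean(1).reshape(-1,1),(1,5),0)[:,0]; d=np.gradient(p)
    print(name,[(round(s[i]*1000,1),round(float(d[i]),1)) for i in range(2,len(s)-2) if abs(d[i])>2.5 and abs(d[i])==max(abs(d[i-2:i+3]))])
E
```

```text
panel [(np.float64(-81.0), -7.4), (np.float64(-72.0), -2.6), (np.float64(-66.0), -3.5), (np.float64(-63.0), 3.1), (np.float64(-42.0), 2.6), (np.float64(12.0), 11.2), (np.float64(58.0), -13.1), (np.float64(61.0), 15.2), (np.float64(70.5), -6.1), (np.float64(72.5), 6.4), (np.float64(82.0), -13.2), (np.float64(84.5), 30.8)]
panel [(np.float64(-81.5), -5.3), (np.float64(-66.0), -6.2), (np.float64(-63.5), 6.2), (np.float64(-41.5), 7.9), (np.float64(58.0), -14.4), (np.float64(61.0), 17.0), (np.float64(70.5), -7.1), (np.float64(72.5), 5.6), (np.float64(82.0), -14.3), (np.float64(84.5), 30.2)]
bar top [(np.float64(-70.5), -13.1), (np.float64(-56.5), -10.5), (np.float64(-53.5), 10.0), (np.float64(-23.0), -4.4), (np.float64(-18.0), -3.1), (np.float64(3.5), -2.5), (np.float64(8.0), 10.5), (np.float64(60.5), -10.7), (np.float64(63.0), 12.6), (np.float64(72.0), -6.5), (np.float64(74.0), 8.5), (np.float64(83.0), -14.4), (np.float64(85.0), 30.9)]
```

The lid's two marker lines lie at -64.5 and +59.5 mm, so its centre is at -2.5 mm (home is -3 mm). It is square and its rear edge is flush, so it is fully home.

```bash
python3 -c "
from workcell import r
print(r.sign_off())"
```

```text
the job is handed in; nothing more can be done
None
```

The thumb piano is in its pocket, tines up and arch to arch, about 1 mm from centre in the wrist picture; the lid is fully home within about 1 mm, and the job was handed in after about 34 s with no verdict returned; I did not separately measure the piano's tilt or re-check the bystanders.

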